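# Shut the control box and bring the screwdriver level to its lock screw

## Robot

A 6-joint arm with a two-finger parallel gripper is mounted at the origin on the work surface. World frame = base frame: x ahead of the robot, y to its left, z up, the work surface at z = 0. Lengths are in mm, angles in rad, forces in N, time in s.
With the tool pointing down it reaches from about 275 to 750 mm from the base axis. Payload 10.2 kg.
Tool frame: the origin (TCP) lies where the fingers leave the gripper's body, on its centre line; the fingertips stand 73 mm ahead of it and the grasp point (between the pads) lies 54 mm ahead of it; z points along the fingers, y is the line along which they close (so a half turn about z gives the same grasp; the last joint's range is limited). The gripper opens to 85 mm and grips with 20 to 120 N. Pads are 22 mm wide; open, the fingers measure 114 mm over their backs; the gripper's body (76 mm by 85 mm) begins 54 mm behind the grasp point. The pads swing forward as they close: fully open they stand 13 mm farther back than shut.
Start: joints at [1.061, 0.313, 1.498, -0, 1.331, -0.223], TCP at [148.527, 503.559, 303.894] pointing down, gripper open.
Joint ranges: [-2.94, 2.94], [-0.97, 2.17], [0.19, 2.56], [-1.23, 4.37], [0.02, 3.11], [-2.88, 2.88]. Speed limits (rad/s): [2.39, 2.39, 3.01, 3.14, 3.14, 3.14].

## Interface

Orientations are given as a unit quaternion [w, x, y, z].
In Python, from rig import ctrl gives the robot as it stands.
- The arm moves only by the shell command python3 -m creep 'ROWS' [OPENING] [FORCE]. ROWS is JSON, a list that holds one entry, the list of rows, each a list of 6 numbers: the shift along the world's x, y, z in units of 25 mm (1.0 is 25 mm), then the turn, a rotation vector about the world's x, y, z in units of 5 degrees (1.0 is 5 degrees). In form: [[[x, y, z, ax, ay, az], ...]]. A call has 1 to 20 rows; each row is the pose to reach, as a shift and turn from the pose commanded when the call began; what a row does not reach only later rows make up. A row lasts 1/12 s, in which the tool goes at most 41.7 mm and 7.16 degrees, less where a joint would pass 70% of its speed; a pose out of reach is approached as far as the arm can. A call with a gripper value outside its range is refused whole. OPENING is the finger opening in mm, from 0 to 85.4, set as the call begins (- or left out, the last holds). The fingers move at their own pace and stop on an object; FORCE is the grip in N (left out, the last holds). Time passes only in rows, so rows that repeat a pose let the fingers close. It gives the time, the measured TCP pose, the force, the opening and the grip force at its end, in the units of the state.
- ctrl.sense(): the state, without advancing time (a new reading comes with each control period).
- ctrl.capture(name): name is "scene" or "top" or "wrist"; returns a dict with "image" (400x640x3 uint8, red, green, blue), "fx", "fy", "cx", "cy" (pixels), "R" (3x3) and "t" (3): a world point X has camera coordinates R X + t. Camera axes: x right, y down, z forward; pixel columns grow to the right and rows downward; lengths in mm; the calibration is good to about 2 mm. A picture is of the moment at which its call begins. There is no depth.
- ctrl.finish_job(): hands the job in; it is judged then, once.
The state is a dict: "time_s": time; "joints": joint angles; "dq": joint speeds; "tau": joint torques, N m; "eef_pos": TCP position; "ee_rot": TCP orientation; "force": force on the tool from outside, world axes, zero at the start; "wrist_torque": the same for the moment, N m; "grip_width": opening from 0.0 (shut) to 1.0 (fully open); "grip_force": force on a finger pad.
Only numpy, scipy, OpenCV 4.12 (cv2) and the standard library are available. Lean on these libraries where they do the work, as an engineer would, in place of code of your own. Each camera call takes 0.05 s, during which the arm holds its last target. There are 200 camera calls.

## Task

First push the door of the grey control box fully shut, until it snaps home on its catch. Then draw the screwdriver (the one with the long slim handle, not the nut driver) out of its slanting stand, turn it level and hold it raised square-on to the door, with the blade's tip 3 to 5 cm in front of the lock screw and in line with it, touching nothing but the gripper. Leave everything else where it is, and finish while still holding the screwdriver there: do not put it down or let go.

Things in the scene. Friction and masses are not known exactly. Their poses are not given: they have to be found in the camera images.
- box: Grey sheet-metal control box fixed to the bench, 220 wide (y), 130 deep (x), 280 high. Origin: centre of its underside; its open front, which the door covers, is its -x face (65 mm from the origin) and looks to the robot's right, across the bench. Its x axis points into the box, square to the shut door.
- box_door (a joint): Angle of the box's door (rad): 0 shut, grows as it opens (to 1.5). Hinged on the upright edge at the box's +y side of the front, the one nearer the robot. Swings with slight friction and stays where left, but for a sprung ball catch: resists from about 0.08 rad, takes 5 to 10 N near the free edge to pass, and below about 0.035 rad pulls the door home to 0 and keeps it.
- door_hinge (a point): Point on the door's hinge line at the height of the bench; turns with the door. In its frame the leaf runs from here along -y, 218 mm wide, from 6 to 274 mm high; its outer face is at x = -7 mm and +x is the leaf's inward normal. Shut, these axes equal the box's; at joint value a they are turned by -a about the vertical.
- lock_screw (a point): Centre of the slotted head of the door's lock screw, a steel disc of 22 mm diameter standing 5 mm out from the door's outer face, 190 mm from the hinge line towards the free edge, 190 mm above the bench. Same axes as door_hinge.
- stand: Dark steel stand fixed to the bench, holding the screwdriver: base plate 130 x 64 x 12 mm and an open square sleeve (35 mm outside, 27 mm bore, 43 mm long) leaning 45 degrees on two upright plates. Origin: on the bench; the base's centre is 5 mm ahead (+x) of it. +x is the level direction in which the sleeve runs down; its mouth looks up and back along -x.
- stand_mouth (a point): Centre of the sleeve's mouth, 112 mm above the bench, 30 mm behind the stand's origin (along its -x). The screwdriver lies with 38 mm of its handle inside, shoulder on the sleeve's stop, shaft passing through; it is drawn out up and back at 45 degrees and is clear after 125 mm of travel along its axis.
- driver: Screwdriver, about 160 g: grey handle of rounded-square section 24 x 24 mm, 125 mm long, then 80 mm of 8 mm steel shaft with a flat blade. Origin: on the handle's axis at the grip point, 50 mm from the butt, 75 mm from the shoulder; +x points to the blade, y and z square to the handle's flats. Starts blade down at 45 degrees, grip point 37 mm outside the sleeve's mouth, 137 mm above the bench.
- blade_tip (a point): Tip of the screwdriver's blade, 155 mm from the driver's origin along its +x.
- driver_butt (a point): Butt end of the screwdriver's handle, 50 mm from the driver's origin along its -x.
- nut_driver: Bystander: shorter nut driver with a round flat cap 42 mm wide on its butt, in a second, like stand beside the first (which of the two places is which varies; at least 85 mm between the tools). Origin on its handle's axis 75 mm from its shoulder. Leave alone.
- stand2: The second stand, like the first; holds the nut driver.
- tape_roll: Bystander: paper tape roll lying flat, 90 mm across, 24 mm high, loose.
- wrench: Bystander: steel wrench lying on the bench, loose.
- battery: Bystander: black battery block 75 x 50 x 40 mm, loose.
- spray_can: Bystander: aluminium can, 54 mm across, 130 mm high, loose.
- heat_sink: Bystander: finned aluminium heat sink 60 x 50 x 28 mm, loose.
Things that resemble listed ones, but are neither listed nor needed, are in the scene too. Leave any green or yellow look-alike of the stand2 alone.

How it is judged:
By the outcome, as a careful person would: the job done as asked, in the order asked, and still so for the second after the job is handed in, while the arm keeps its last pose, push and grip.
It also fails if it takes over 58 s, if anything falls off the work surface, if the arm or the gripper's body presses on something with over 40 N, if the wrist force passes 120 N, or if a joint passes its speed limit or range.

## Working session

There is one attempt and no reset: what is moved stays moved. The work goes in short steps, Python scripts to look and compute and a shell command to move; the robot and the scene stay as the last step left them, time stands still between calls to the robot, and variables do not carry over. Pictures are saved under pics/ and viewed, at most 12 in all, crops included, and the job is handed in when it is done.

```bash
mkdir -p pics; ls; python3 - <<'E'
from rig import ctrl
import cv2,numpy as np
for n in("scene","top"):
    c=ctrl.capture(n); cv2.imwrite(f"pics/{n}0.png",c["image"][:,:,::-1])
    R=np.array(c["R"]);print(n,c["fx"],c["fy"],c["cx"],c["cy"],R.round(3).tolist(),(-R.T@np.array(c["t"])).round(1))
s=ctrl.sense();print(s)
E
```

```text
pics
scene 405.45382529560493 405.45382529560493 320.180660936036 198.2051565772489 [[0.744, 0.668, 0.011], [0.471, -0.513, -0.718], [-0.473, 0.54, -0.696]] [1063.1 -636.   930.9]
top 488.5490881987801 488.5490881987801 320.3008314023266 200.70495956110824 [[-0.019, -1.0, 0.014], [-0.99, 0.017, -0.142], [0.142, -0.017, -0.99]] [ 312.9  -17.9 1551. ]
{'time_s': 0.1, 'joints': array([ 1.06058572e+00,  3.13414070e-01,  1.49830533e+00, -3.42617184e-05,
        1.33096036e+00, -2.23429372e-01]), 'dq': array([-0.00093842, -0.00105258, -0.00217526, -0.00089188, -0.00060927,
        0.00163102]), 'tau': array([ 2.89356591e-03, -4.12890458e+01, -2.60144126e+01, -1.60564291e-04,
        2.99811312e-03,  2.08974222e-05]), 'eef_pos': array([148.47586032, 503.43930718, 303.40300172]), 'ee_rot': array([-1.79411811e-04,  1.42895690e-01,  9.89737605e-01, -5.13355444e-04]), 'force': array([-0.96763518, -1.02509778, -0.29965365]), 'wrist_torque': array([-0.00115622, -0.04020373, -0.0007147 ]), 'grip_force': 0.0, 'grip_width': 1.0043240909584437}
```

View pics/scene0.png

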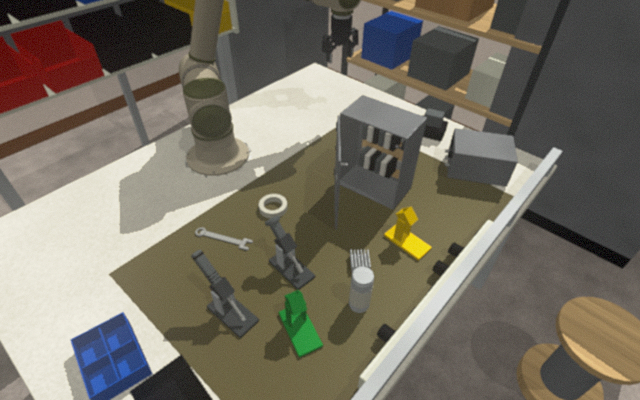

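View pics/top0.png

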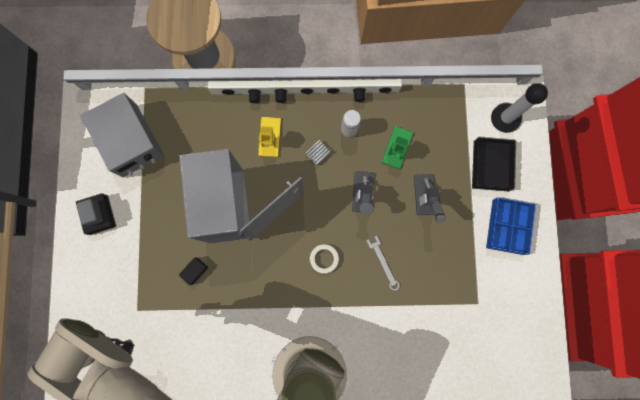

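```bash
python3 - <<'E'
import cv2,numpy as np
a=cv2.imread("pics/top0.png");b=cv2.imread("pics/scene0.png")
A=cv2.resize(a[130:250,170:330],(800,600),interpolation=2)
B=np.hstack([cv2.resize(a[160:235,340:460],None,fx=4,fy=4,interpolation=2)[:300],np.zeros((300,10,3),np.uint8)])
C=cv2.resize(b[200:340,180:320],None,fx=4,fy=4,interpolation=2)
cv2.imwrite("pics/doorT.png",A)
W=np.zeros((600,800,3),np.uint8);W[:225,:360]=cv2.resize(a[160:235,340:460],(360,225),interpolation=2);W[:420,370:790]=cv2.resize(b[200:340,180:320],(420,420),interpolation=2)
cv2.imwrite("pics/tools.png",W[:420])
E
```

```text
(no output)
```

View pics/doorT.png

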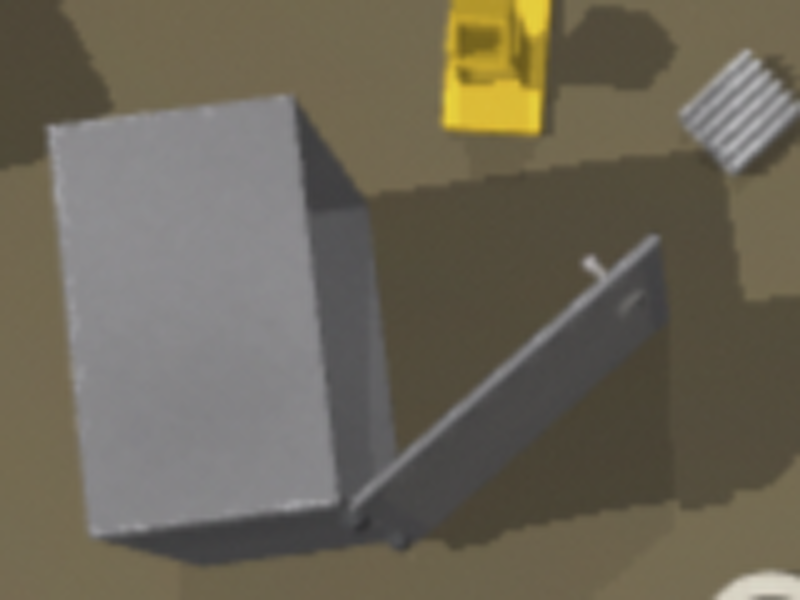

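View pics/tools.png

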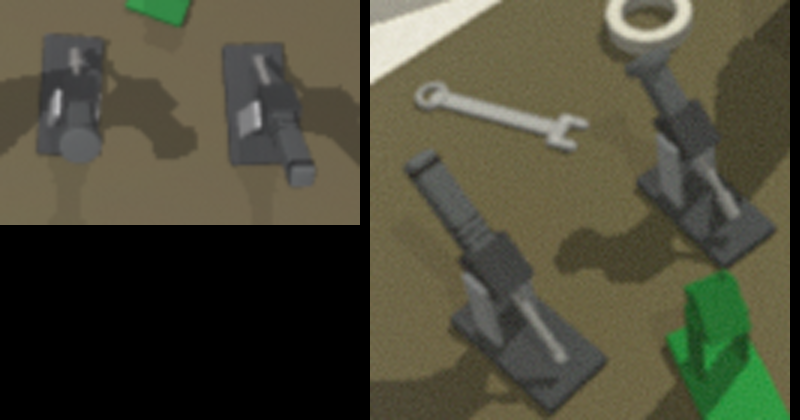

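```bash
cat > h.py <<'E'
from rig import ctrl
import numpy as np,cv2
from scipy.spatial.transform import Rotation as Ro
def ray(c,u,v):
    R=np.array(c["R"]);o=-R.T@np.array(c["t"]);return o,R.T@np.array([(u-c["cx"])/c["fx"],(v-c["cy"])/c["fy"],1])
def onz(c,u,v,z):
    o,d=ray(c,u,v);return o+d*(z-o[2])/d[2]
def tri(*L):
    A=0;b=0
    for c,u,v in L:
        o,d=ray(c,u,v);d/=np.linalg.norm(d);P=np.eye(3)-np.outer(d,d);A=A+P;b=b+P@o
    return np.linalg.solve(A,b)
def proj(c,X):
    p=np.array(c["R"])@X+np.array(c["t"]);return np.array([c["fx"]*p[0]/p[2]+c["cx"],c["fy"]*p[1]/p[2]+c["cy"]]).round(1)
def tool():
    s=ctrl.sense();q=s["ee_rot"];R=Ro.from_quat([q[1],q[2],q[3],q[0]]);return s,np.array(s["eef_pos"]),R
E
python3 - <<'E'
from h import *
np.set_printoptions(suppress=True,precision=1)
t=ctrl.capture("top");s=ctrl.capture("scene")
D=lambda u,v,z:onz(t,170+u/5,130+v/5,z)
for n,u,v,z in[("fl far",48,127,280),("front far",293,97,280),("front near",338,502,280),("back near",93,535,280),("doorhinge",352,508,274),("doorfree",657,238,274)]:print(n,D(u,v,z))
print("butt",tri((t,440,217.5),(s,198,253.3)),onz(t,440,217.5,172),onz(s,198,253.3,172))
print("tip",onz(s,244,319,27.4))
for u,v in[(225,45),(282,43),(290,160),(230,163)]:print("base",onz(t,340+u/3,160+v/3,12))
for u,v in[(452,322),(550,412),(607,357)]:print("baseS",onz(s,180+(u-370)/3,200+v/3,12))
for n,u,v,z in[("nutcap",80,145,150)]:print(n,onz(t,340+u/3,160+v/3,z))
E
```

```text
fl far [622.7 331.7 280. ]
front far [637.  202.2 280. ]
front near [420.7 177.2 280. ]
back near [405.8 303.7 280. ]
doorhinge [417.9 170.8 274. ]
doorfree [558.7   9.7 274. ]
butt [ 457.3 -380.3  170.5] [ 456.4 -381.   172. ] [ 459.5 -379.7  172. ]
tip [ 594.4 -376.7   27.4]
base [ 611.8 -349.9   12. ]
base [ 613.  -411.3   12. ]
base [ 486.6 -413.3   12. ]
base [ 484.5 -349.3   12. ]
baseS [ 492.6 -413.4   12. ]
baseS [ 616.4 -410.3   12. ]
baseS [ 613.9 -347.2   12. ]
nutcap [ 489.1 -175.3  150. ]
```

```bash
python3 -m creep '[[[0,0,2,0,0,0],[0,0,4,0,0,0],[0,0,4,0,0,0],[1.2,-1.2,4,0,0,-1.4],[2.4,-2.3,4,0,0,-2.8],[3.6,-3.5,4,0,0,-4.2],[4.8,-4.6,4,0,0,-5.6],[6,-5.8,4,0,0,-7],[7.3,-7,4,0,0,-8.4],[7.6,-8.5,4,0,0,-9.8],[7.9,-10,4,0,0,-11.2],[8.2,-11.5,4,0,0,-12.6],[8.5,-13,4,0,0,-13.4],[8.8,-14.5,4,0,0,-13.4],[9,-16,4,0,0,-13.4],[9.3,-17.7,4,0,0,-13.4],[9.3,-17.7,4,0,0,-13.4],[9.3,-17.7,4,0,0,-13.4],[9.3,-17.7,4,0,0,-13.4],[9.3,-17.7,4,0,0,-13.4]]]' 0
```

```text
time_s: 1.87
eef_pos: [380.8, 62.1, 403.9]
ee_rot: [-0.0, 0.665, 0.747, 0.0]
force: [0.2, 0.5, 0.4]
grip_width: -0.001
grip_force: 0.0
```

```bash
python3 -m creep '[[[1.3,-0.6,0,0,0,0],[2.6,-1.2,0,0,0,0],[3.9,-1.8,0,0,0,0],[5.3,-2.5,0,0,0,0],[5.3,-2.5,0,0,0,0],[5.3,-2.5,-1.4,0,0,0],[5.3,-2.5,-2.8,0,0,0],[5.3,-2.5,-4.3,0,0,0],[5.3,-2.5,-4.3,0,0,0],[5.3,-2.5,-4.3,0,0,0]]]'
python3 - <<'E'
from h import *
np.set_printoptions(suppress=True,precision=1)
H=np.array([421.7,177.3]);p=tool()[1];print(p)
for f in range(-49,8,8):
    f=np.radians(f);u=np.array([np.cos(f),np.sin(f)]);n=np.array([np.sin(f),-np.cos(f)])
    print(np.degrees(f),((H+195*u+21*n-p[:2])/25).round(2))
w=ctrl.capture("wrist");s=ctrl.capture("scene")
cv2.imwrite("pics/p1.png",np.vstack([cv2.resize(s["image"][60:260,260:480],(480,436)),])[:,:,::-1])
E
```

```text
time_s: 2.7
eef_pos: [513.3, -0.1, 296.4]
ee_rot: [-0.001, 0.665, 0.747, -0.001]
force: [-0.2, -0.2, 1.0]
grip_width: 0.005
grip_force: 0.0
[513.3  -0.1 296.4]
-49.0 [0.8 0.7]
-41.0 [1.7 1.3]
-33.0 [2.4 2.1]
-25.0 [3. 3.]
-17.0 [3.5 4. ]
-9.0 [3.9 5. ]
-1.0 [4.1 6.1]
7.0 [4.2 7.2]
```

View pics/p1.png

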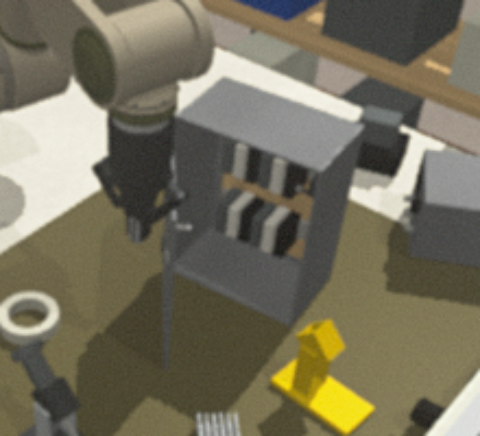

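```bash
python3 -m creep '[[[0,0,0.4,0,0,-1.4],[0,0,0.4,0,0,-2.8],[0,0,0.4,0,0,-4.2],[0,0,0.4,0,0,-5.6],[0,0,0.4,0,0,-7],[0,0,0.4,0,0,-8.4],[0,0,0.4,0,0,-9.8],[0,0,0.4,0,0,-11],[0,0,0.4,0,0,-11],[0,0,0.4,0,0,-11]]]' 
python3 -m creep '[[[0.4,0.35,0,0,0,0],[0.8,0.7,0,0,0,0],[1.2,1,0,0,0,0.8],[1.7,1.3,0,0,0,1.6],[2.05,1.7,0,0,0,2.4],[2.4,2.1,0,0,0,3.2],[2.7,2.5,0,0,0,4],[3,3,0,0,0,4.8],[3.25,3.5,0,0,0,5.6],[3.5,4,0,0,0,6.4],[3.7,4.5,0,0,0,7.2],[3.9,5,0,0,0,8],[4,5.5,0,0,0,8.8],[4.1,6.1,0,0,0,9.6],[4.1,6.1,0,0,0,9.6],[4.1,6.1,0,0,0,9.6]]]' 
python3 - <<'E'
from h import *
s=ctrl.capture("top");S=ctrl.capture("scene")
cv2.imwrite("pics/p2.png",np.hstack([cv2.resize(s["image"][130:250,170:310],(420,360)),cv2.resize(S["image"][80:220,300:440],(360,360))])[:,:,::-1])
E
```

```text
time_s: 3.63
eef_pos: [513.9, -1.3, 308.3]
ee_rot: [0.001, 0.934, 0.357, 0.001]
force: [-0.2, -0.2, -0.5]
grip_width: -0.001
grip_force: 0.0
time_s: 4.97
eef_pos: [616.0, 151.4, 307.0]
ee_rot: [0.0, 0.709, 0.705, 0.0]
force: [0.2, 0.1, 0.6]
grip_width: 0.001
grip_force: 0.0
```

View pics/p2.png

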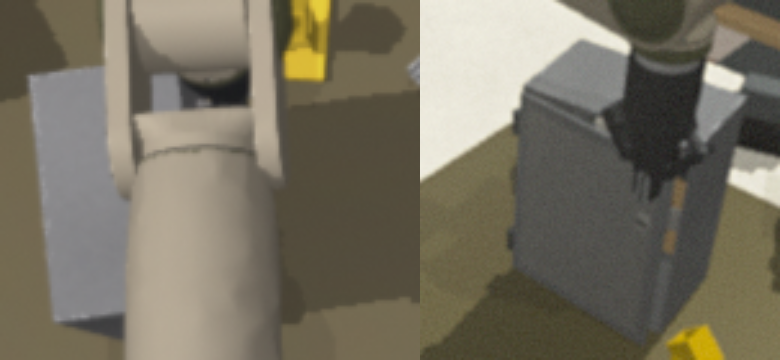

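```bash
python3 -m creep '[[[0,0.2,0,0,0,0.4],[0.05,0.4,0,0,0,0.8],[0.05,0.6,0,0,0,1.2],[0.05,0.8,0,0,0,1.4],[0.05,0.9,0,0,0,1.4],[0.05,1,0,0,0,1.4],[0.05,1.1,0,0,0,1.4],[0.05,1.1,0,0,0,1.4]]]' ; python3 -m creep '[[[0,0.04,0,0,0,0],[0,0.08,0,0,0,0],[0,0.12,0,0,0,0]]]';python3 -m creep '[[[0,0.04,0,0,0,0],[0,0.08,0,0,0,0],[0,0.12,0,0,0,0]]]'
```

```text
time_s: 5.73
eef_pos: [617.2, 178.9, 306.5]
ee_rot: [-0.0, 0.665, 0.746, 0.0]
force: [-0.4, 0.1, -0.0]
grip_width: -0.004
grip_force: 0.0
time_s: 5.98
eef_pos: [617.3, 181.7, 306.4]
ee_rot: [-0.0, 0.665, 0.746, 0.0]
force: [-0.9, -0.2, -1.0]
grip_width: -0.001
grip_force: 0.0
time_s: 6.23
eef_pos: [617.3, 182.8, 306.4]
ee_rot: [0.001, 0.666, 0.746, -0.002]
force: [-1.8, -15.0, 1.1]
grip_width: 0.003
grip_force: 0.0
```

```bash
python3 -m creep '[[[0,0.04,0,0,0,0],[0,0.04,0,0,0,0]]]';python3 -m creep '[[[0,0.03,0,0,0,0],[0,0.03,0,0,0,0]]]'
```

```text
time_s: 6.4
eef_pos: [617.4, 182.9, 306.4]
ee_rot: [0.001, 0.666, 0.746, -0.003]
force: [-2.8, -15.4, 2.3]
grip_width: 0.0
grip_force: 0.0
time_s: 6.57
eef_pos: [617.4, 183.0, 306.4]
ee_rot: [0.002, 0.666, 0.746, -0.003]
force: [-3.4, -18.7, 1.5]
grip_width: -0.005
grip_force: 0.0
```

```bash
python3 -m creep '[[[0,-1,0,0,0,0],[0,-2.2,0,0,0,0],[0,-3.6,0,0,0,-1.4],[-0.4,-5,0,0,0,-2.8],[-0.8,-6.4,0,0,0,-4.2],[-1.2,-7.8,0,0,0,-5.6],[-1.6,-9.2,0,0,0,-7],[-2,-10.6,0,0,0,-8.4],[-2.4,-12,0,0,0,-9.8],[-2.8,-13.4,0,0,0,-11.2],[-3.2,-14.8,0,0,0,-12.6],[-3.6,-16.2,0,0,0,-14],[-4,-17.6,0,0,0,-15.4],[-4.4,-19,0,0,0,-16.8],[-4.8,-20.4,0,0,0,-18.2],[-5.1,-22.5,0,0,0,-19.3],[-5.1,-22.5,0,0,0,-19.3],[-5.1,-22.5,0,0,0,-19.3],[-5.1,-22.5,0,0,0,-19.3],[-5.1,-22.5,0,0,0,-19.3]]]' 70
python3 - <<'E'
from h import *
s=ctrl.capture("top");S=ctrl.capture("scene");w=ctrl.capture("wrist")
W=np.zeros((600,780,3),np.uint8)
W[:300,:350]=cv2.resize(s["image"][130:250,170:310],(350,300));W[:300,360:720]=cv2.resize(S["image"][80:220,300:468],(360,300));W[300:,:480]=cv2.resize(w["image"],(480,300))
cv2.imwrite("pics/p3.png",W[:,:,::-1]);cv2.imwrite("pics/w3.png",w["image"][:,:,::-1])
print(tool()[1],tool()[2].as_matrix().round(3))
for X in([490,-380,137],[454.6,-380,172],[515,-380,112],[421.7,177.3,274]):print(proj(w,np.array(X)))
print(proj(s,np.array([421.7,177.3,274])))
E
```

```text
time_s: 8.23
eef_pos: [490.3, -374.9, 306.5]
ee_rot: [-0.0, 1.0, 0.002, 0.0]
force: [0.4, 0.0, -0.4]
grip_width: 0.82
grip_force: 0.0
[ 490.31378035 -374.92138239  306.71823363] [[ 1.     0.003  0.   ]
 [ 0.003 -1.    -0.   ]
 [ 0.     0.    -1.   ]]
[326.1 199. ]
[326.5 257.5]
[325.8 163.2]
[-821.   419.8]
[237.9 230.2]
```

View pics/p3.png

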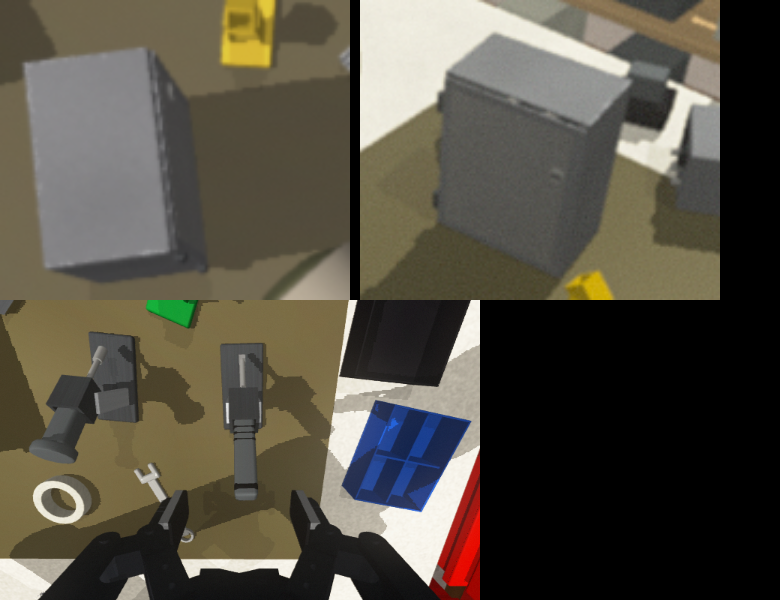

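```bash
python3 - <<'E'
from h import *
np.set_printoptions(suppress=True,precision=1)
w=ctrl.capture("wrist");g=cv2.cvtColor(w["image"],cv2.COLOR_RGB2HSV)
m=((g[:,:,1]<60)&(g[:,:,2]<200)).astype(int)
for r in(60,70,100,195,205,215,225,235,245,255,262):
    c=np.where(m[r,280:380])[0]+280;print(r,g[r,310:340:10].tolist(),c.min() if len(c) else 0,c.max() if len(c) else 0,len(c))
print("butt",onz(w,328,255,172),"tip",onz(w,323.5,73,27.4),"mid",onz(w,325.5,199,137))
S=ctrl.capture("scene")
X=tri((S,391.5,161.7));
E
```

```text
60 [[30, 3, 85], [90, 3, 81], [60, 3, 83]] 294 350 57
70 [[105, 6, 85], [105, 6, 80], [78, 15, 85]] 294 350 57
100 [[120, 3, 77], [20, 15, 153], [0, 0, 80]] 295 349 55
195 [[22, 106, 125], [45, 11, 91], [75, 6, 89]] 312 339 28
205 [[22, 108, 123], [60, 3, 90], [90, 3, 89]] 312 340 29
215 [[21, 111, 124], [60, 8, 92], [70, 8, 90]] 312 341 30
225 [[23, 114, 121], [80, 8, 92], [60, 6, 90]] 312 341 30
235 [[22, 112, 80], [75, 11, 92], [60, 6, 90]] 312 342 31
245 [[24, 106, 77], [15, 64, 32], [21, 56, 32]] 312 342 27
255 [[22, 111, 76], [83, 11, 92], [60, 3, 89]] 312 343 32
262 [[24, 110, 67], [60, 3, 99], [68, 11, 96]] 313 342 30
butt [ 456.7 -381.3  172. ] tip [ 594.2 -378.5   27.4] mid [ 489.9 -379.7  137. ]
```

```bash
python3 -m creep '[[[0.5,-0.1,-0.5,0,1,0.1],[1,-0.2,-1,0,2,0.2],[1.4,-0.2,-1.6,0,3,0.2],[1.4,-0.2,-1.6,0,3,0.2],[1.25,-0.2,-2.2,0,3,0.2],[1.1,-0.2,-2.8,0,3,0.2],[0.9,-0.2,-3.4,0,3,0.2],[0.75,-0.2,-4,0,3,0.2],[0.65,-0.2,-4.4,0,3,0.2],[0.55,-0.2,-4.7,0,3,0.2],[0.55,-0.2,-4.7,0,3,0.2],[0.55,-0.2,-4.7,0,3,0.2]]]' 70
python3 -c "
from h import *
w=ctrl.capture('wrist');cv2.imwrite('pics/w4.png',w['image'][:,:,::-1])"
```

```text
time_s: 9.48
eef_pos: [503.6, -381.3, 189.5]
ee_rot: [0.0, 0.991, 0.009, -0.13]
force: [-0.0, -0.7, 0.0]
grip_width: 0.821
grip_force: 0.0
```

View pics/w4.png

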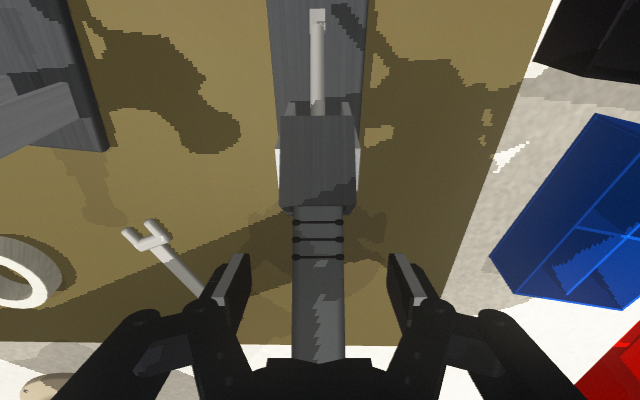

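Handle (col ~318) sits centred between the pads (249 and 388) and square to them. Closing.

```bash
python3 -m creep '[[[0,0,0,0,0,0],[0,0,0,0,0,0],[0,0,0,0,0,0],[0,0,0,0,0,0],[0,0,0,0,0,0],[0,0,0,0,0,0],[0,0,0,0,0,0],[0,0,0,0,0,0],[0,0,0,0,0,0],[0,0,0,0,0,0]]]' 10 80
```

```text
time_s: 10.37
eef_pos: [503.7, -381.2, 189.3]
ee_rot: [0.0, 0.991, 0.009, -0.13]
force: [-0.5, 0.4, 5.5]
grip_width: 0.266
grip_force: 78.3
```

```bash
python3 -m creep '[[[-0.2,0,0.2,0,0,0],[-0.4,0,0.4,0,0,0],[-0.7,0,0.7,0,0,0],[-1,0,1,0,0,0]]]'; python3 -m creep '[[[-0.4,0,0.4,0,0,0],[-0.8,0,0.8,0,0,0],[-1.2,0,1.2,0,0,0],[-1.6,-0.05,1.6,0,0,0],[-2,-0.05,2,0,0,0],[-2.4,-0.05,2.4,0,0,0],[-2.8,-0.05,2.8,0,0,0],[-3.2,-0.05,3.2,0,0,0],[-3.6,-0.05,3.6,0,0,0],[-4,-0.1,4,0,0,0],[-4,-0.1,6,0,0,0],[-4,-0.1,6,0,0,0],[-4,-0.1,6,0,0,0]]]'
python3 -c "
from h import *
w=ctrl.capture('wrist');cv2.imwrite('pics/w5.png',w['image'][:,:,::-1])"
```

```text
time_s: 10.7
eef_pos: [478.4, -381.1, 214.1]
ee_rot: [-0.0, 0.991, 0.009, -0.13]
force: [2.6, -0.4, 0.4]
grip_width: 0.268
grip_force: 78.3
time_s: 11.78
eef_pos: [378.3, -384.1, 367.3]
ee_rot: [0.002, 0.992, 0.009, -0.129]
force: [0.2, -0.2, -0.6]
grip_width: 0.265
grip_force: 78.6
```

View pics/w5.png

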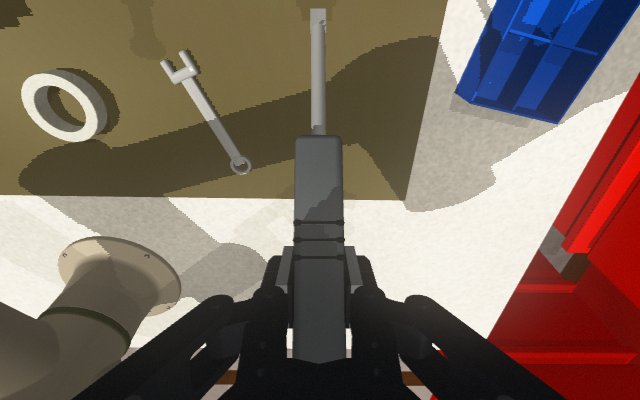

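```bash
python3 -m creep '[[[0,0,0,0,-1.4,0],[0,0,0,0,-2.8,0],[0,0,0,0,-4.2,0],[0,0,0,0,-5.6,0],[0,0,0,0,-7,0],[0,0,0,0,-8.4,0],[0,0,0,0,-9,0],[0,0,0,0,-9,0],[0,0,0,0,-9,0]]]'
python3 -m creep '[[[1,1.2,0,0,0,1.4],[2,2.2,0,0,0,2.8],[3,3.2,0,0,0,4.2],[4,4.2,0,0,0,5.6],[5,5.2,0,0,0,7],[6,6.2,0,0,0,8.4],[7,7.2,0,0,0,9.8],[8,8.2,0,0,0,11.2],[9,9.2,0,0,0,12.6],[10,9.4,0,0,0,14],[10.4,9.4,0,0,0,15.4],[10.4,9.4,0,0,0,16.8],[10.4,9.4,0,0,0,18.2],[10.4,9.4,0,0,0,19.1],[10.4,9.4,0,0,0,19.1],[10.4,9.4,0,0,0,19.1],[10.4,9.4,0,0,0,19.1],[10.4,9.4,0,0,0,19.1]]]'
python3 - <<'E'
from h import *
np.set_printoptions(suppress=True,precision=1)
s,p,R=tool();print(p,s["joints"].round(2));print(R.as_matrix().round(3))
t=ctrl.capture("top");S=ctrl.capture("scene")
G=p+54*R.as_matrix()[:,2];d=np.array([-.115,.993,0]);T=G+155*d;B=G-50*d
print(G,T,[proj(c,x) for c in(t,S) for x in(T,B)])
W=np.zeros((480,800,3),np.uint8);W[:,:395]=cv2.resize(t["image"][130:250,220:319],(395,480));W[:,400:]=cv2.resize(S["image"][90:300,260:435],(400,480))
cv2.imwrite("pics/p6.png",W[:,:,::-1])
E
```

```text
time_s: 12.58
eef_pos: [378.0, -383.6, 362.7]
ee_rot: [0.003, 0.966, 0.008, 0.257]
force: [-0.1, -0.0, -1.2]
grip_width: 0.267
grip_force: 78.5
time_s: 14.08
eef_pos: [638.4, -148.6, 364.0]
ee_rot: [-0.189, 0.644, 0.72, 0.176]
force: [-0.3, -0.1, -1.1]
grip_width: 0.269
grip_force: 78.8
[ 638.4 -148.6  364. ] [-0.5  0.7  0.8  0.5  1.9 -0.5]
[[-0.1  1.  -0. ]
 [ 0.9  0.1  0.5]
 [ 0.5  0.  -0.9]]
[ 636.  -121.7  317.2] [618.1  32.2 317.2] [array([292., 152.]), array([370.2, 142. ]), array([364., 153.]), array([315.3, 200.1])]
```

View pics/p6.png

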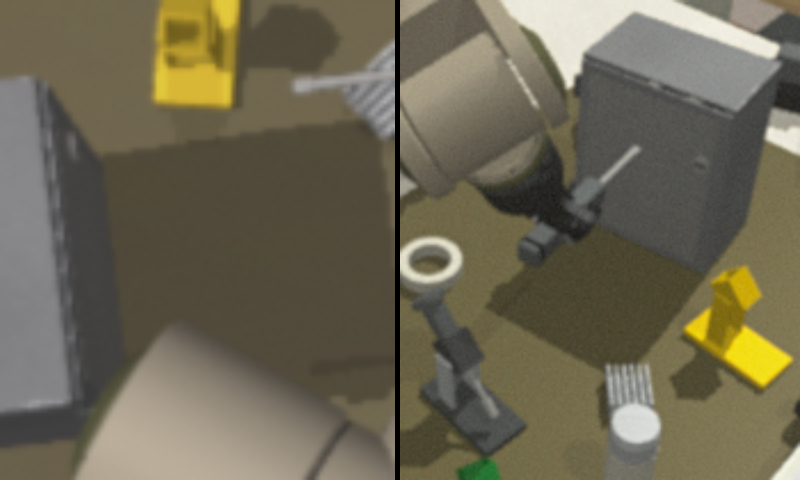

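Driver is held level; tip at top (293.7,151.5), scene (363.7,155.2); lock screw at top (238,167), scene (391.7,161.3).

```bash
python3 - <<'E'
from h import *
np.set_printoptions(suppress=True,precision=2)
t=ctrl.capture("top");S=ctrl.capture("scene")
print("tip",tri((t,293.7,151.5),(S,363.7,155.2)),"screw",tri((t,238,167),(S,391.7,161.3)))
print("screw onz",onz(t,238,167,190),onz(S,391.7,161.3,190))
print("screw pred",[proj(c,np.array([611.6,187,190.])) for c in(t,S)])
# box top front edge, door now shut: lines at z=280 both ends
a=t["image"].copy();b=S["image"].copy()
s,p,R=tool();print(p,R.as_matrix())
# handle/shaft edges in top: bright shaft row centroid per column
g=cv2.cvtColor(a,cv2.COLOR_RGB2HSV)
for c in(294,297,300,304,308,312,316):
    col=g[140:160,c];k=np.where((col[:,1]<55)&(col[:,2]>110))[0]+140;print(c,k)
g=cv2.cvtColor(b,cv2.COLOR_RGB2HSV)
for r in range(153,173,3):
    k=np.where((g[r,335:370,1]<90)&(g[r,335:370,2]>120))[0]+335;print(r,k)
big=np.zeros((600,800,3),np.uint8);big[:300,:400]=cv2.resize(a[143:173,225:265],(400,300),interpolation=2);big[:300,400:]=cv2.resize(a[138:168,285:325],(400,300),interpolation=2)
big[300:,:400]=cv2.resize(b[147:177,372:412],(400,300),interpolation=2);big[300:,400:]=cv2.resize(b[150:195,310:370],(400,300),interpolation=2)
cv2.imwrite("pics/p7.png",big[:,:,::-1])
E
```

```text
tip [620.49  28.07 313.85] screw [609.23 191.52 191.25]
screw onz [608.39 190.77 190.  ] [609.29 194.22 190.  ]
screw pred [array([239.3, 165.9]), array([390.9, 162.8])]
[ 638.39 -148.75  364.12] [[-0.1   0.99 -0.05]
 [ 0.86  0.11  0.5 ]
 [ 0.5   0.01 -0.87]]
294 [149 150 151 152 153]
297 [149 150 151 152 153]
300 [149 150 151 152]
304 [148 149 150 151 152]
308 [148 149 150 151 153 154 155 156 157]
312 [145 146 147 148 149 150 151 152 153 154 155 156 157 158 159]
316 [142 143 144 145 146 147 148 149 150 151 152 153 154 155 156 157 158 159]
153 []
156 [359 360 361 362 363 364]
159 [356 357 358 359 360]
162 [353 354 355 356 357]
165 [350 351 352 353 354]
168 [347 348 349 350 351]
171 []
```

View pics/p7.png

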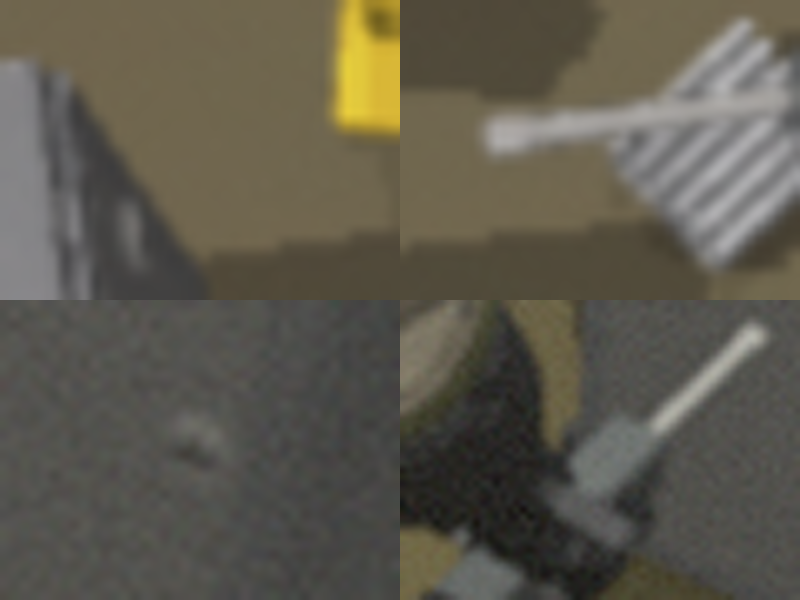

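```bash
python3 - <<'E'
from h import *
from scipy.optimize import least_squares
np.set_printoptions(suppress=True,precision=2)
t=ctrl.capture("top");S=ctrl.capture("scene")
print("tip",tri((t,293.8,151.5),(S,363.5,154.8)),"screw",tri((t,238,166.2),(S,392,161.3)))
# axis: tip point + direction fitted so both projected lines pass through observed shaft points
T=tri((t,293.8,151.5),(S,363.5,154.8))
obs=[(t,300,150.7),(t,304,150.1),(t,325,147.8),(S,347.8,169.8),(S,355,162.2)]
def f(a):
    d=np.array([-np.sin(a[0])*np.cos(a[1]),np.cos(a[0])*np.cos(a[1]),np.sin(a[1])]);r=[]
    for c,u,v in obs:
        A,B=proj(c,T),proj(c,T-80*d);e=(B-A)/np.linalg.norm(B-A);q=np.array([u,v])-A;r.append(e[0]*q[1]-e[1]*q[0])
    return r
r=least_squares(f,[.11,0],diff_step=.02);print(np.degrees(r.x),r.fun)
E
```

```text
tip [620.11  27.71 315.11] screw [610.92 191.05 192.55]
[5.91 0.  ] [ 0.02 -0.12 -0.03 -0.2   0.39]
```

```bash
python3 -m creep '[[[0,0,-0.8,0,0,0.1],[0,0,-1.8,0,0,0.1],[0,0,-2.8,0,0,0.1],[0,0,-3.8,0,0,0.1],[0,0,-4.6,0,0,0.1],[0,0,-4.95,0,0,0.1],[0,0,-4.95,0,0,0.1],[0,0.7,-4.95,0,0,0.1],[0,1.5,-4.95,0,0,0.1],[-0.1,2.3,-4.95,0,0,0.1],[-0.1,3.1,-4.95,0,0,0.1],[-0.1,3.8,-4.95,0,0,0.1],[-0.12,4.4,-4.95,0,0,0.1],[-0.12,4.8,-4.95,0,0,0.1],[-0.12,4.8,-4.95,0,0,0.1],[-0.12,4.8,-4.95,0,0,0.1]]]'
python3 - <<'E'
from h import *
t=ctrl.capture("top");S=ctrl.capture("scene")
a=t["image"];b=S["image"]
big=np.zeros((600,800,3),np.uint8);big[:280]=cv2.resize(a[150:178,225:305],(800,280),interpolation=2)
big[290:]=cv2.resize(b[150:212,320:400],(800,620),interpolation=2)[:310]
cv2.imwrite("pics/p8.png",big[:,:,::-1])
E
```

```text
time_s: 15.72
eef_pos: [635.7, -28.8, 240.4]
ee_rot: [-0.19, 0.64, 0.724, 0.176]
force: [0.3, -0.9, -1.3]
grip_width: 0.266
grip_force: 78.8
```

View pics/p8.png

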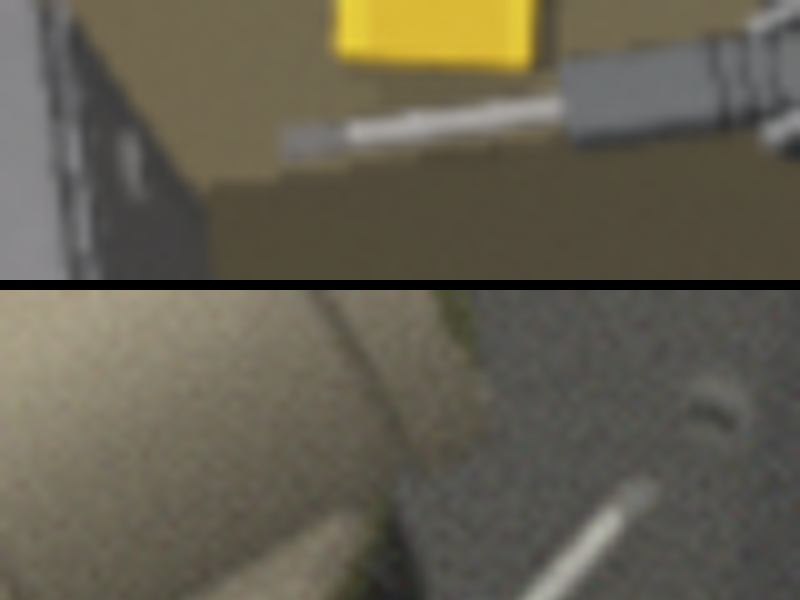

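```bash
python3 - <<'E'
from h import *
np.set_printoptions(suppress=True,precision=2)
t=ctrl.capture("top");S=ctrl.capture("scene")
T=tri((t,253.4,164.2),(S,385.3,169.5));print("tip",T,"screw",tri((t,238,166.1),(S,391.5,161.8)))
g=cv2.cvtColor(S["image"],cv2.COLOR_RGB2GRAY).astype(float)
pts=[]
for r in range(172,186):
    x=g[r,355:388]; w=np.clip(x-120,0,None)
    if w.sum()>50: pts.append((355+(w*np.arange(33)).sum()/w.sum(),r+.0))
P=np.array(pts);print(P.round(1).tolist())
vx,vy,x0,y0=cv2.fitLine(P.astype(np.float32),cv2.DIST_HUBER,0,.01,.01).ravel();k=np.polyfit(P[:,1],P[:,0],1)
sc=tri((t,238,166.1),(S,391.5,161.8))
print("line dir",vx,vy,"dist of screw from line px",(391.5-x0)*vy-(161.8-y0)*vx)
R,p=tool()[2].as_matrix(),tool()[1]
for pitch in(-2,-1,0,1,2):
    a=np.radians(6.5);q=np.radians(pitch);d=np.array([-np.sin(a)*np.cos(q),np.cos(a)*np.cos(q),np.sin(q)])
    e=proj(S,T)-proj(S,T-70*d);e=e/np.linalg.norm(e);print(pitch,e)
E
```

```text
tip [616.87 148.19 191.34] screw [610.8  190.65 191.07]
[[380.1, 173.0], [379.3, 174.0], [378.6, 175.0], [377.6, 176.0], [376.8, 177.0], [375.8, 178.0], [374.9, 179.0], [374.0, 180.0], [373.1, 181.0], [372.4, 182.0]]
line dir 0.66196656 -0.74953336 dist of screw from line px -1.0393181
-2 [ 0.7  -0.72]
-1 [ 0.69 -0.72]
0 [ 0.68 -0.73]
1 [ 0.67 -0.74]
2 [ 0.67 -0.75]
```

```bash
python3 - <<'E'
from h import *
np.set_printoptions(suppress=True,precision=2)
t=ctrl.capture("top");S=ctrl.capture("scene")
def pj(c,X):
    p=np.array(c["R"])@X+np.array(c["t"]);return np.array([c["fx"]*p[0]/p[2]+c["cx"],c["fy"]*p[1]/p[2]+c["cy"]])
T=tri((t,252.9,163.7),(S,384.05,168.55));s=tri((t,237.5,165.6),(S,391,161.3));print("tip",T,"screw",s)
n=np.array([-.115,.993,0]);D=s-T;print("gap",D@n,"lateral",D@[.993,.115,0],"up",D[2])
ang=lambda c,d:np.degrees(np.arctan2(*(pj(c,T)-pj(c,T-60*d))[::-1]))
print("meas scene",np.degrees(np.arctan2(-.74953,.66197)),"top",np.degrees(np.arctan2(34,-279)))
for pitch in(-3,0,3):
  for yaw in(5.5,7.5):
    a,q=np.radians([yaw,pitch]);d=np.array([-np.sin(a)*np.cos(q),np.cos(a)*np.cos(q),np.sin(q)]);print(pitch,yaw,ang(S,d),ang(t,d))
E
```

```text
tip [615.55 147.47 195.08] screw [610.58 190.7  193.15]
gap 43.499704980771384 lateral 0.03604545556178618 up -1.9363510032054876
meas scene -48.54969758985506 top 173.0519779939134
-3 5.5 -43.693028618363215 173.0646342771598
-3 7.5 -46.32145360357969 171.10763976387614
0 5.5 -45.671085771596644 173.75228174268904
0 7.5 -48.20818694006525 171.80435034391604
3 5.5 -47.473767202961476 174.4329431985589
3 7.5 -49.92014494599096 172.49454923440396
```

```bash
python3 -m creep '[[[0,0,-0.1,0,0,0],[0,0,-0.1,0,0,0],[0,0,-0.1,0,0,0],[0,0,-0.1,0,0,0],[0,0,-0.1,0,0,0],[0,0,-0.1,0,0,0]]]' && python3 -c "
from rig import ctrl
print(ctrl.finish_job())"
```

```text
time_s: 16.52
eef_pos: [635.5, -28.7, 237.7]
ee_rot: [-0.19, 0.64, 0.724, 0.176]
force: [-0.5, 1.0, -0.6]
grip_width: 0.27
grip_force: 78.8
the job is handed in; nothing more can be done
None
```

The door is shut on its catch, and I handed the job in at 16.5 s with the screwdriver still gripped and level, its tip about 4 cm in front of the lock screw and in line with it to within about 2 mm by my camera measurements; the result of the judging was not shown.

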